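# Tip a boxed knife into its bay of a market display tray

### The arm

A 6-joint arm with a two-finger parallel gripper is mounted at the origin on the work surface. World frame = base frame: x ahead of the robot, y to its left, z up, the work surface at z = 0. Lengths are in m, angles in degrees, forces in N, time in s.
With the tool pointing down it reaches from about 0.3 to 0.75 m from the base axis. Payload 8.5 kg.
Tool frame: the origin (TCP) lies between the finger pads; the fingertips stand ahead of it and the grasp point (between the pads) lies 8 mm behind it (env.tcp_to_tips is the z of the fingertips in the tool frame, in m); z points along the fingers, x is the direction in which the jaws open and shut, and the axes are right-handed (so a half turn about z gives the same grasp; the last joint's range is limited). The gripper opens to 85 mm and grips with 20 to 120 N. Pads are 22 mm wide; open, the fingers measure 114 mm over their backs; the gripper's body (76 mm by 85 mm) begins 54 mm behind the grasp point. The pads swing forward as they close: fully open they stand 13 mm farther back than shut.
Start: joints at [-84.414, 21.807, 74.336, -0, 83.858, -12.336], TCP at [0.169, -0.523, 0.242] pointing down, gripper open.
Joint ranges: [-178.18, 178.18], [-50.72, 133.34], [12.68, 142.11], [-81.47, 261.47], [9.98, 163.14], [-165.26, 165.26]. Speed limits (degrees/s): [136.94, 136.94, 180, 180, 180, 180].

### API

Orientations are given as a 3x3 rotation matrix whose columns are the frame's x, y, z axes.
In Python, from rig import observe, viewer, env gives the robot as it stands.
- The arm moves only by the tool jog_arm, never from a script. Its arguments are lists of equal length, an entry for each row: "dr": the turn, a rotation vector about the tool's x, y, z in rad, a list of three; "slide": the shift along the tool's x, y, z in m, a list of three; "gripper": the opening, from -1 (shut) to 1 (fully open), so that 0 is half open. In form: {"dr": [[rx, ry, rz], ...], "slide": [[dx, dy, dz], ...], "gripper": [gripper, ...]}. A call has exactly 10 rows; each row shifts and turns the commanded pose from where the row before left it, along the tool's axes as they then stand; what a row does not reach is not made up. A row lasts 1/10 s, in which the tool goes at most 50 mm and 8.59 degrees, less where a joint would pass 70% of its speed; a pose out of reach is approached as far as the arm can. A call is refused whole if a number of a shift passes 0.05 or a number of a turn 0.15, either way. A call with a gripper value outside its range is refused whole. The fingers move at their own pace and stop on an object; "force" is the grip in N (left out, the last holds). Time passes only in rows, so rows that do not move let the fingers close, or fill a call up. It gives the time, the measured TCP pose, the force and the opening at its end, in the units of the state.
- observe(): the state, without advancing time (a new reading comes with each control period).
- viewer.get_image(name): name is "scene" or "side" or "wrist"; returns a dict with "pixels" (420x560x3 uint8, blue, green, red), "camera_matrix" (3x3 intrinsics, pixels), "dist_coeffs" ([k1, k2, p1, p2, k3] as OpenCV has them; the pictures are not rectified), "R" (3x3) and "t" (3): a world point X has camera coordinates R X + t. Camera axes: x right, y down, z forward; pixel columns grow to the right and rows downward; lengths in m; the calibration is good to about 2 mm. A picture is of the moment at which its call begins. There is no depth.
- env.close_job(): hands the job in, once; it reports no verdict.
The state is a dict: "time_s": time; "q": joint angles; "qvel": joint speeds; "joint_efforts": joint torques, N m; "position": TCP position; "tool_rot": TCP orientation; "ft_force": force on the tool from outside, world axes, zero at the start; "wrist_torque": the same for the moment, N m; "grip_width": finger opening in m.
Only numpy, scipy, OpenCV 4.12 (cv2) and the standard library are available. Lean on these libraries where they do the work, as an engineer would, in place of code of your own. Each camera call takes 0.05 s, during which the arm holds its last target.

### The job

On the knife stall's display tray, the white window carton stands on end at the open front of the one empty bay: tip it over with a push near its top, so that it falls away from the front into that bay and lies flat on the cork with its window up. Then push it along the bay until its far end is fully home against the tray's back ledge. Use gentle pushes of the fingertips only, without shoving it along upright, gripping it or lifting it, and leave the open boxes, the squat carton and the tin where they are.

Things in the scene. Friction and masses are not known exactly. Their poses are not given: they have to be found in the camera images.
- tray: fixed plywood display tray, base 225 (x) x 302 (y) x 8 mm; origin on the table under its centre, +x from the open front to the back ledge (face at x = 112.5 mm, top 44 mm above the table). Two 6 mm slats (y = +-48 mm, tops 22 mm above the table) and 10 mm side rails (tops 30 mm up) form three bays 90 mm wide, centred at y = 96, 0, -96 mm. No rail at the front.
- cork_free: cork inlay, 222 x 87 x 3 mm, on the floor of the one empty bay (any of the three); fixed. Origin at the centre of its underside, 8 mm above the table; cork top 11 mm above the table. Axes as the tray's: +x to the back ledge, whose face is at x = +112.5 mm.
- carton: closed white card carton, 38 (x) x 56 (y) x 150 mm tall (z), dark window on its -x face; origin at the centre of its foot. It stands on the cork at the front of the empty bay, 4 to 17 mm in from the front edge, up to 3 degrees askew, window to the open front. 0.13 to 0.25 kg, balanced at its middle; 1 to 3 N slide it.
- carton_mid (a point): the middle of the carton, 75 mm from its foot along its z; tipped over its +x foot edge, the carton lies window up, 38 mm high
- carton_lid (a point): centre of the carton's top end, 150 mm from its foot along its z; this end goes to the back ledge, 10 to 40 mm short of it once tipped
- open_box_a: open white card box with closed wood-handled knives, 150 (x) x 56 x 38 mm high, lying in another bay against the ledge; origin at the centre of its underside. Leave alone.
- open_box_b: second such box in the remaining bay. Leave alone.
- squat_carton: closed squat carton 50 x 72 x 105 mm high standing on the table beside the tray; origin at the centre of its underside. Leave alone.
- tin: closed round tin, 60 mm in diameter, 85 mm high, standing on the table on the other side of the tray; origin at the centre of its underside. Leave alone.
Mind the look-alikes: they are no part of the job. What is shaped like the carton but blue or green is not meant.

How it is judged (in metres and radians):
At the end, for the whole second after the job is handed in: the carton lies flat on the cork of the bay that was empty, window up (within 4.5 degrees), lengthwise in the bay (within 7 degrees, its middle within 20 mm of the bay's centre line), its top end within 6 mm of the back ledge, and at rest (angle between carton's own x axis and vertical above 3.0616 rad and angle between carton's own z axis and vertical between 1.4908 and 1.6508 rad and x of carton_lid in the frame of cork_free between 0.1065 and 0.1155 m and y of carton_mid in the frame of cork_free between -0.02 and 0.02 m and angle between the z axis of carton and the x axis of cork_free, either way round below 0.12 rad and z of carton_mid in the frame of cork_free below 0.026 m and linear speed of carton below 0.01 m/s and angular speed of carton below 0.1 rad/s); the robot touches nothing.
It fails at once if the carton is lifted or carried (height (world z) of carton_mid above 0.102 m or (angle between carton's own z axis and vertical above 1.45 rad and height (world z) of carton_mid above 0.055 m)).
It fails at once if the carton is shoved along upright (more than 25 mm) instead of being tipped over (angle between carton's own z axis and vertical below 0.2 rad and distance of carton from where it was at the start of the episode above 0.025 m).
It fails at once if the carton is gripped, or pressed harder than 35 N (contact force between the fingers and carton above 35 N).
It fails at once if another box, carton or the tin is disturbed (moved more than 12 mm) (distance of any of open_box_a, open_box_b, squat_carton, tin from where it was at the start of the episode above 0.012 m).
It also fails if it takes over 42 s, if anything falls off the work surface, if the arm or the gripper's body presses on something with over 40 N, if the wrist force passes 120 N, or if a joint passes its speed limit or range.

## Working session

There is one attempt and no reset: what is moved stays moved. The work goes in short steps, Python scripts to look and compute and a tool call to move; the robot and the scene stay as the last step left them, time stands still between calls to the robot, and variables do not carry over. Pictures are saved under pics/ and viewed, and the job is handed in when it is done.

Besides the shell and the picture viewer there is one more tool, called after "Call:" in YAML: its name, and indented under it one key for each argument. jog_arm: Moves the arm, as the interface text tells. Its arguments: {"type":"object","properties":{"dr":{"type":"array","items":{"type":"array","items":{"type":"number"}}},"slide":{"type":"array","items":{"type":"array","items":{"type":"number"}}},"gripper":{"type":"array","items":{"type":"number"}},"force":{"type":"number"}},"required":["dr","slide","gripper"]}

```bash
ls; mkdir -p pics; python3 - <<'E'
from rig import observe, viewer, env
import cv2
s=observe(); print(s, env.tcp_to_tips)
for n in ["scene","side","wrist"]:
    d=viewer.get_image(n); cv2.imwrite(f"pics/{n}0.png",d["pixels"]); print(n,d["camera_matrix"],d["dist_coeffs"],d["R"],d["t"])
E
```

```text
pics
{'time_s': 0.0, 'q': array([-8.44133168e+01,  2.18412431e+01,  7.43837826e+01,  5.44984463e-04,
        8.38557302e+01, -1.23369413e+01]), 'qvel': array([ 0.01774551,  0.05421532, -0.03143737,  0.02303897, -0.01712307,
       -0.04265244]), 'joint_efforts': array([-3.61836544e-03, -4.48471749e+01, -2.31276870e+01, -3.46164334e-04,
        4.85454555e-03,  6.62519597e-06]), 'position': array([ 0.16922551, -0.52304614,  0.2417151 ]), 'tool_rot': array([[ 3.07747896e-01, -9.51467927e-01, -1.27800518e-04],
       [-9.51466942e-01, -3.07747766e-01,  1.40368137e-03],
       [-1.37488813e-03, -3.10382021e-04, -9.99999007e-01]]), 'ft_force': array([-0.54540684,  0.83649298,  0.19783878]), 'wrist_torque': array([ 0.03842374, -0.0437782 ,  0.00350883]), 'grip_width': 0.08566767266945532} 0.011
scene [[434.32376646   0.         267.60792127]
 [  0.         434.32376646 215.05650133]
 [  0.           0.           1.        ]] [-0.07772605  0.          0.          0.          0.        ] [[ 0.86439609  0.50264964 -0.01275644]
 [ 0.29180358 -0.52214632 -0.80138248]
 [-0.40947535  0.68898952 -0.59801621]] [-0.49916263 -0.03749489  1.34829856]
side [[420.74463686   0.         285.46718621]
 [  0.         420.74463686 214.35798869]
 [  0.           0.           1.        ]] [-0.09065964  0.          0.          0.          0.        ] [[-0.95473338 -0.29743702 -0.00392318]
 [-0.18314235  0.5981531  -0.78017418]
 [ 0.23439935 -0.74413983 -0.62555004]] [0.5531917  0.16055371 0.96363208]
wrist [[362.81668627   0.         283.16721122]
 [  0.         362.81668627 206.24214732]
 [  0.           0.           1.        ]] [-0.02338929  0.          0.          0.          0.        ] [[ 0.30662022 -0.95183109 -0.00127489]
 [-0.90917369 -0.29327464  0.2956234 ]
 [-0.28175743 -0.08948502 -0.95530371]] [-0.54922357 -0.03656238  0.38064976]
```

View pics/scene0.png

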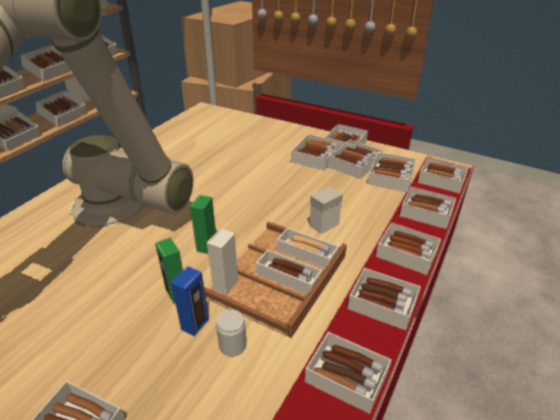

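View pics/side0.png

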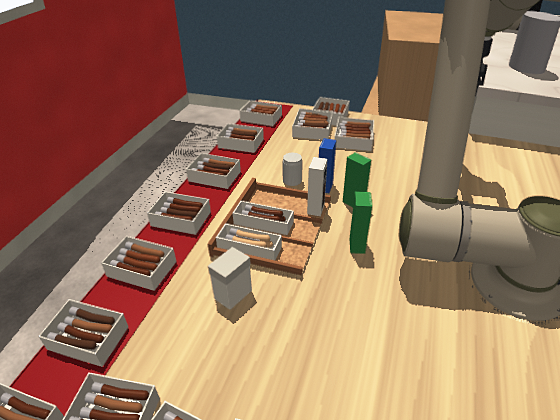

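View pics/wrist0.png

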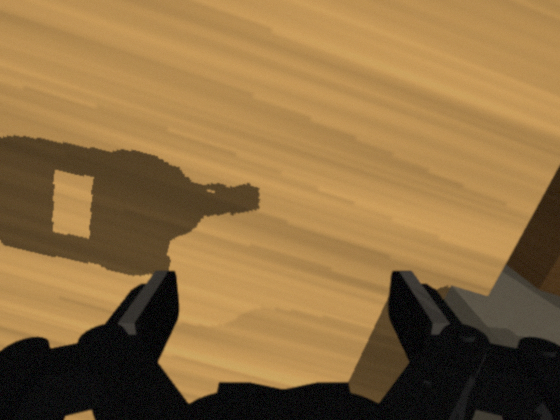

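The scene view shows the white tall carton at (223,262). Look-alikes are the green cartons at (204,225) and (170,270), the blue carton with a window at (190,302), and the squat carton at (325,210), which is not the target. The target is the white one at (223,262), at the front of the bare-cork bay. I'll check this in close crops.

```bash
python3 - <<'E'
import cv2
a=cv2.imread("pics/scene0.png")[180:360,140:360]; cv2.imwrite("pics/c1.png",cv2.resize(a,None,fx=3.3,fy=3.3,interpolation=cv2.INTER_CUBIC))
a=cv2.imread("pics/side0.png")[130:310,200:390]; cv2.imwrite("pics/c2.png",cv2.resize(a,None,fx=3.3,fy=3.3,interpolation=cv2.INTER_CUBIC))
E
```

```text
(no output)
```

View pics/c1.png

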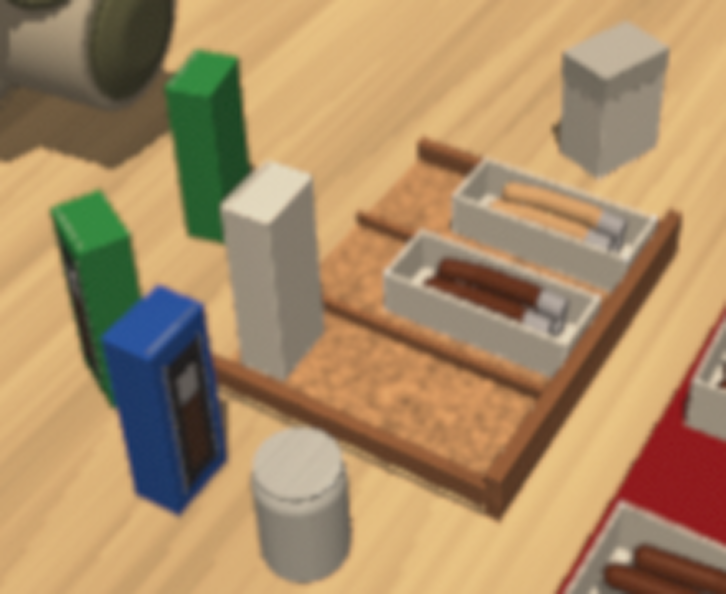

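View pics/c2.png

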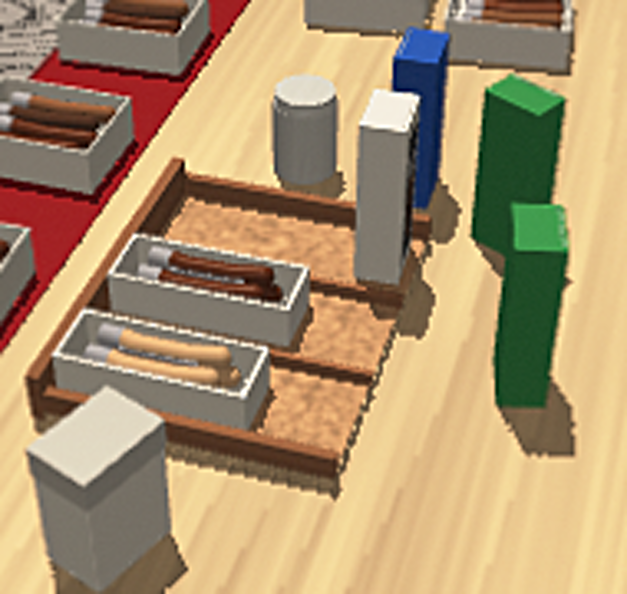

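```bash
python3 - <<'E'
import cv2
def crop(n,o,x0,y0,w,h,f):
    a=cv2.imread(f"pics/{n}.png")[y0:y0+h,x0:x0+w]; a=cv2.resize(a,None,fx=f,fy=f,interpolation=cv2.INTER_CUBIC)
    for i in range(0,w,10): cv2.putText(a,str(x0+i),(i*f,8),0,.3,(255,255,255),1); cv2.line(a,(i*f,0),(i*f,h*f),(255,255,0),1) if i%20==0 else 0
    for i in range(0,h,20): cv2.putText(a,str(y0+i),(0,i*f+8),0,.3,(255,255,255),1); cv2.line(a,(0,i*f),(w*f,i*f),(255,255,0),1)
    cv2.imwrite(f"pics/{o}.png",a)
crop("scene0","d1",200,220,150,112,5)
crop("side0","d2",200,150,140,120,5)
E
```

```text
(no output)
```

View pics/d1.png

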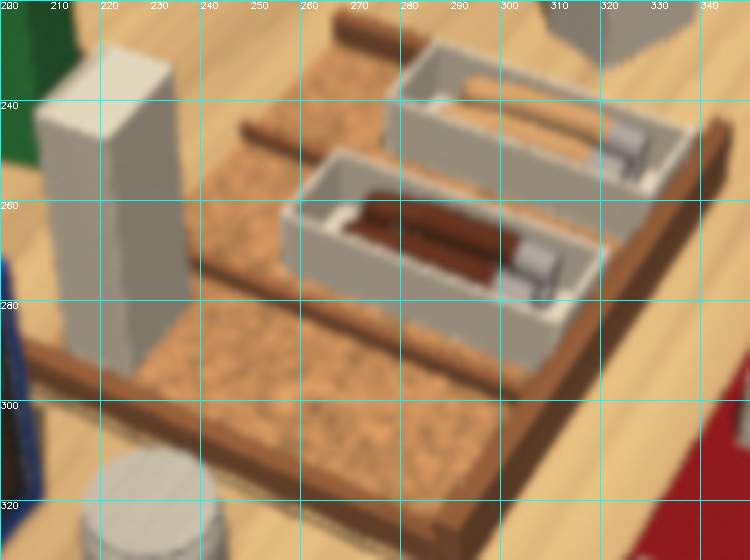

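View pics/d2.png

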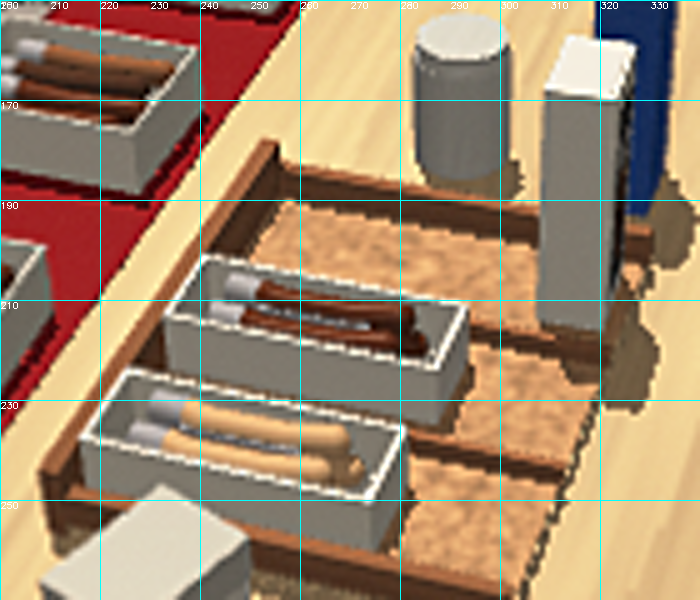

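```bash
cat > h.py <<'E'
import numpy as np, cv2
K={}
def cam(n,d): K[n]=d
def load():
    import pickle; return pickle.load(open('cams.pkl','rb'))
def ray(d,p,z):
    u=cv2.undistortPoints(np.array([[p]],float),d["camera_matrix"],d["dist_coeffs"])[0,0]
    R=np.array(d["R"]);t=np.array(d["t"]); c=-R.T@t; v=R.T@np.array([u[0],u[1],1]); return c+v*(z-c[2])/v[2]
def proj(d,X):
    r,_=cv2.Rodrigues(np.array(d["R"])); return cv2.projectPoints(np.atleast_2d(np.array(X,float)),r,np.array(d["t"]),d["camera_matrix"],d["dist_coeffs"])[0][:,0]
def fit(A,B): # 2D rigid A->B
    A=np.array(A);B=np.array(B);a=A-A.mean(0);b=B-B.mean(0)
    th=np.arctan2((a[:,0]*b[:,1]-a[:,1]*b[:,0]).sum(),(a*b).sum()); R=np.array([[np.cos(th),-np.sin(th)],[np.sin(th),np.cos(th)]])
    t=B.mean(0)-R@A.mean(0); return th,t,B-(A@R.T+t)
E
python3 - <<'E'
import pickle
from rig import viewer
from h import *
pickle.dump({n:{k:v for k,v in viewer.get_image(n).items() if k!='pixels'} for n in("scene","side")},open('cams.pkl','wb'))
c=load()
f=lambda n,x,y:(200+x/5,(220 if n=="scene" else 150)+y/5)
L=[("scene",(243,124),(-112.5,48),22),("scene",(518,392),(112.5,-48),22),("scene",(336,14),(-112.5,146),30),
("side",(612,345),(-112.5,-48),22),("side",(567,465),(-112.5,48),22),("side",(654,230),(-112.5,-146),30),("scene",(440,530),(112.5,-151),44),("side",(275,142),(112.5,-151),44),("side",(525,597),(-112.5,146),30)]
A=[];B=[]
for n,p,xy,z in L:
    A.append(np.array(xy)/1000);B.append(ray(c[n],f(n,*p),z/1000)[:2])
th,t,r=fit(A,B);print(np.degrees(th),t);print((r*1000).round(1))
R=np.array([[np.cos(th),-np.sin(th)],[np.sin(th),np.cos(th)]])
np.savez('tray.npz',th=th,t=t)
for n,P in [("scene",[(37,118),(102,139),(173,66),(113,44)]),("side",[(543,92),(613,97),(637,45),(567,37)])]:
    Q=np.array([ray(c[n],f(n,*p),.161)[:2] for p in P]); print(n,Q.round(4).tolist(),"cen",Q.mean(0)); print("in tray",((Q-t)@R*1000).round(1).tolist(),((Q.mean(0)-t)@R*1000).round(1))
    print([np.linalg.norm(Q[i]-Q[i-1]).round(4) for i in range(4)])
# draw check
for n,img in(("scene","scene0"),("side","side0")):
    im=cv2.imread(f"pics/{img}.png")
    print(n,(proj(c[n],[list(R@np.array(q)/1+t)+[.011] for q in [(-.1125,-.139),(-.1125,-.053),(.1125,-.053),(.1125,-.139)]])).round(1).tolist())
E
```

```text
-0.22304807955588193 [ 0.61096574 -0.01956628]
[[ 6.  -2.9]
 [-8.1 -4. ]
 [ 6.  -3.8]
 [-0.8  0.3]
 [-1.7  2.4]
 [-1.3  1.5]
 [ 6.6 -4.5]
 [ 1.1  5.9]
 [-7.7  5. ]]
scene [[0.5157, -0.149], [0.5483, -0.1464], [0.5474, -0.0903], [0.515, -0.0905]] cen [ 0.53161994 -0.11904755]
in tray [[-94.7, -129.8], [-62.1, -127.1], [-63.3, -71.0], [-95.7, -71.3]] [-79.  -99.8]
[np.float64(0.0585), np.float64(0.0327), np.float64(0.0562), np.float64(0.0324)]
side [[0.5443, -0.0844], [0.5097, -0.0902], [0.5093, -0.1425], [0.5459, -0.1395]] cen [ 0.52729491 -0.1141431 ]
in tray [[-66.4, -65.1], [-101.0, -71.0], [-101.2, -123.3], [-64.5, -120.2]] [-83.3 -94.9]
[np.float64(0.0552), np.float64(0.0351), np.float64(0.0523), np.float64(0.0368)]
scene [[205.2, 291.4], [225.8, 269.5], [306.4, 303.2], [288.7, 329.3]]
side [[329.5, 202.4], [322.4, 220.9], [244.3, 205.8], [255.1, 188.8]]
```

```bash
python3 - <<'E'
from h import *
c=load()
for n in("scene","side"):
    im=cv2.imread(f"pics/{n}0.png"); hsv=cv2.cvtColor(im,cv2.COLOR_BGR2HSV)
    for nm,lo,hi in(("green",(45,80,40),(80,255,255)),("blue",(100,120,50),(130,255,255))):
        m=cv2.inRange(hsv,lo,hi); 
        # bright top faces
        k,l,s,ce=cv2.connectedComponentsWithStats(m)
        for i in range(1,k):
            if s[i,4]<150: continue
            v=hsv[...,2].copy(); v[l!=i]=0; vt=np.percentile(v[l==i],99)
            print(n,nm,s[i].tolist(),vt,"topface rows",[ (y,int((v[y]>0.85*vt).sum())) for y in range(s[i,1],s[i,1]+25,4)])
E
python3 - <<'E'
import cv2
a=cv2.imread("pics/scene0.png")[190:340,150:240]; b=cv2.imread("pics/side0.png")[130:280,290:380]
f=5
o=[]
for im,x0,y0 in((a,150,190),(b,290,130)):
    im=cv2.resize(im,None,fx=4,fy=4,interpolation=cv2.INTER_CUBIC)
    for i in range(0,90,10): cv2.line(im,(i*4,0),(i*4,600),(255,255,0),1);cv2.putText(im,str(x0+i),(i*4,9),0,.3,(0,0,255),1)
    for i in range(0,150,10): cv2.line(im,(0,i*4),(360,i*4),(255,255,0),1);cv2.putText(im,str(y0+i),(0,i*4+9),0,.3,(0,0,255),1)
    o.append(im)
cv2.imwrite("pics/e.png",cv2.hconcat(o))
E
```

```text
scene green [190, 196, 26, 57, 980] 143.0 topface rows [(196, 8), (200, 13), (204, 15), (208, 5), (212, 0), (216, 0), (220, 0)]
scene green [156, 238, 26, 65, 715] 146.0 topface rows [(238, 3), (242, 15), (246, 19), (250, 19), (254, 7), (258, 0), (262, 0)]
scene blue [171, 268, 37, 67, 1120] 158.0 topface rows [(268, 4), (272, 18), (276, 19), (280, 20), (284, 14), (288, 3), (292, 0)]
side green [343, 153, 29, 100, 2062] 171.0 topface rows [(153, 3), (157, 18), (161, 12), (165, 0), (169, 0), (173, 0), (177, 0)]
side blue [319, 138, 17, 55, 485] 203.15999999999997 topface rows [(138, 0), (142, 13), (146, 14), (150, 0), (154, 0), (158, 0), (162, 0)]
```

View pics/e.png

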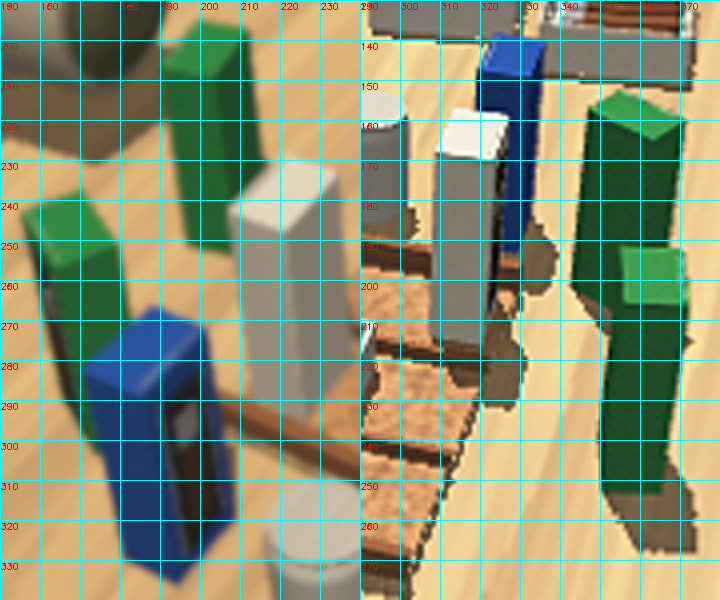

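```bash
python3 - <<'E'
from h import *
c=load()
z=.15
for nm,n,P in[("blue","scene",[(171,281),(182,289),(201,272),(188,266)]),("blue","side",[(319,146),(331,149),(336,140),(323,138)]),
 ("gA","scene",[(156,243),(165,256),(179,249),(170,237)]),("gA","side",[(347,157),(355,153),(370,160),(363,164.5)]),
 ("gB","scene",[(191,207),(202,209),(212,198),(201,195)]),("gB","side",[(354,192),(371,192),(371,205),(356,206)])]:
    Q=np.array([ray(c[n],p,z)[:2] for p in P]); print(nm,n,(Q*1000).round().tolist(),Q.mean(0).round(4))
# feet checks
print(ray(c["scene"],(194,335),0),ray(c["side"],(350,252),0))
for n,p in(("scene",(231,325)),("side",(292.5,157.5))): print("tin top",ray(c[n],p,.085))
E
```

```text
blue scene [[512.0, -268.0], [545.0, -275.0], [549.0, -218.0], [515.0, -217.0]] [ 0.5303 -0.2444]
blue side [[550.0, -221.0], [515.0, -215.0], [512.0, -269.0], [550.0, -270.0]] [ 0.5319 -0.2437]
gA scene [[406.0, -194.0], [452.0, -217.0], [464.0, -184.0], [420.0, -162.0]] [ 0.4353 -0.1894]
gA side [[465.0, -186.0], [448.0, -213.0], [404.0, -189.0], [418.0, -161.0]] [ 0.4338 -0.1873]
gB scene [[389.0, -47.0], [418.0, -40.0], [411.0, 10.0], [378.0, 8.0]] [ 0.3988 -0.0173]
gB side [[419.0, -33.0], [381.0, -45.0], [373.0, 6.0], [405.0, 20.0]] [ 0.3946 -0.013 ]
[ 5.47111862e-01 -2.67395754e-01 -1.11022302e-16] [0.40627122 0.01331918 0.        ]
tin top [ 0.64523112 -0.25856726  0.085     ]
tin top [ 0.63345096 -0.24440101  0.085     ]
```

Call:
jog_arm:
  dr:
    - [0,0,0.104]
    - [0,0,0.104]
    - [0,0,0.104]
    - [0,0,0]
    - [0,0,0]
    - [0,0,0]
    - [0,0,0]
    - [0,0,0]
    - [0,0,0]
    - [0,0,0]
  slide:
    - [0,0,-0.015]
    - [0,0,-0.015]
    - [0,0,-0.015]
    - [-0.034,-0.0255,0]
    - [-0.034,-0.0255,0]
    - [-0.034,-0.0255,0]
    - [-0.034,-0.0255,0]
    - [-0.034,-0.0255,0]
    - [-0.034,-0.0255,0]
    - [-0.034,-0.0255,0]
  gripper: [-0.3,-0.3,-0.3,-0.3,-0.3,-0.3,-0.3,-0.3,-0.3,-0.3]

```text
time_s: 1.25
position: [0.3482, -0.2836, 0.2874]
tool_rot: [[0.001, -1.0, 0.0], [-1.0, -0.001, -0.0], [0.0, -0.0, -1.0]]
ft_force: [-0.4, 0.2, 0.1]
grip_width: 0.03
```

Call:
jog_arm:
  dr:
    - [0,0,0]
    - [0,0,0]
    - [0,0,0]
    - [0,0,0]
    - [0,0,0]
    - [0,0,0]
    - [0,0,0]
    - [0,0,0]
    - [0,0,0]
    - [0,0,0]
  slide:
    - [-0.0336,-0.0254,0]
    - [-0.0336,-0.0254,0]
    - [-0.0336,-0.0254,0]
    - [-0.0336,-0.0254,0]
    - [-0.0336,-0.0254,0]
    - [0,0,0]
    - [0,0,0.02]
    - [0,0,0.02]
    - [0,0,0.02]
    - [0,0,0]
  gripper: [-0.3,-0.3,-0.3,-0.3,-0.3,-0.3,-0.3,-0.3,-0.3,-0.3]

```text
time_s: 2.25
position: [0.4732, -0.1171, 0.2253]
tool_rot: [[0.0, -1.0, -0.004], [-1.0, -0.0, 0.002], [-0.002, 0.004, -1.0]]
ft_force: [-0.3, -0.8, -0.2]
grip_width: 0.0301
```

```bash
cat > pic.py <<'E'
import sys,cv2
from rig import viewer,observe
t=sys.argv[1]
s=observe(); print(s["time_s"],s["position"].round(4),s["ft_force"].round(2),s["grip_width"])
ims=[]
for n,(x,y,w,h) in(("scene",(140,150,220,200)),("side",(200,100,200,200))):
    im=viewer.get_image(n)["pixels"]; cv2.imwrite(f"pics/{n}_{t}.png",im)
    ims.append(cv2.resize(im[y:y+200,x:x+200],(400,400),interpolation=cv2.INTER_CUBIC))
cv2.imwrite(f"pics/{t}.png",cv2.hconcat(ims))
E
python3 pic.py p1
```

```text
2.25 [ 0.4732 -0.1171  0.2253] [-0.28 -0.83 -0.22] 0.030080484325547694
```

View pics/p1.png

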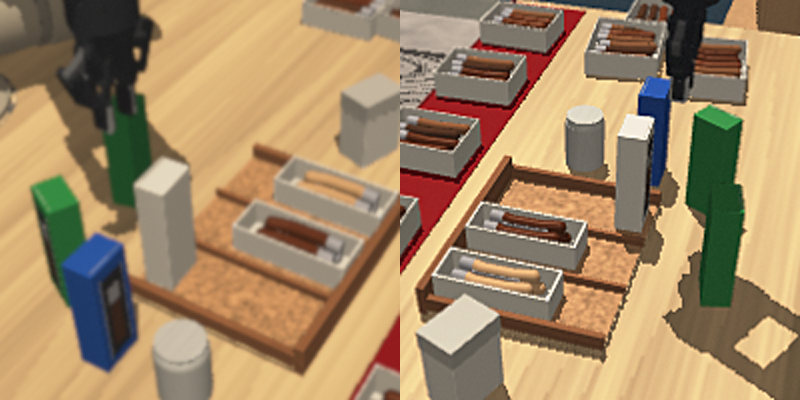

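Call:
jog_arm:
  dr:
    - [0,0,0]
    - [0,0,0]
    - [0,0,0]
    - [0,0,0]
    - [0,0,0]
    - [0,0,0]
    - [0,0,0]
    - [0,0,0]
    - [0,0,0]
    - [0,0,0]
  slide:
    - [0,0,0.02]
    - [0,0,0.02]
    - [0,0,0.02]
    - [0,0,0.02]
    - [0,0,0]
    - [0,-0.004,0]
    - [0,-0.004,0]
    - [0,-0.003,0]
    - [0,-0.002,0]
    - [0,0,0]
  gripper: [-0.3,-0.3,-0.3,-0.3,-0.3,-0.3,-0.3,-0.3,-0.3,-0.3]

```text
time_s: 3.35
position: [0.4878, -0.1171, 0.1476]
tool_rot: [[0.001, -1.0, 0.001], [-1.0, -0.001, -0.0], [0.0, -0.001, -1.0]]
ft_force: [0.3, 0.9, 0.8]
grip_width: 0.0301
```

```bash
python3 pic.py p2; python3 - <<'E'
import cv2
a=cv2.imread('pics/scene_p2.png')[200:320,170:260];b=cv2.imread('pics/side_p2.png')[110:230,280:370]
cv2.imwrite('pics/p2z.png',cv2.resize(cv2.hconcat([a,b]),None,fx=4.4,fy=4.4,interpolation=cv2.INTER_CUBIC))
E
```

```text
3.35 [ 0.4878 -0.1171  0.1476] [0.31 0.85 0.81] 0.03012046698045526
```

View pics/p2z.png

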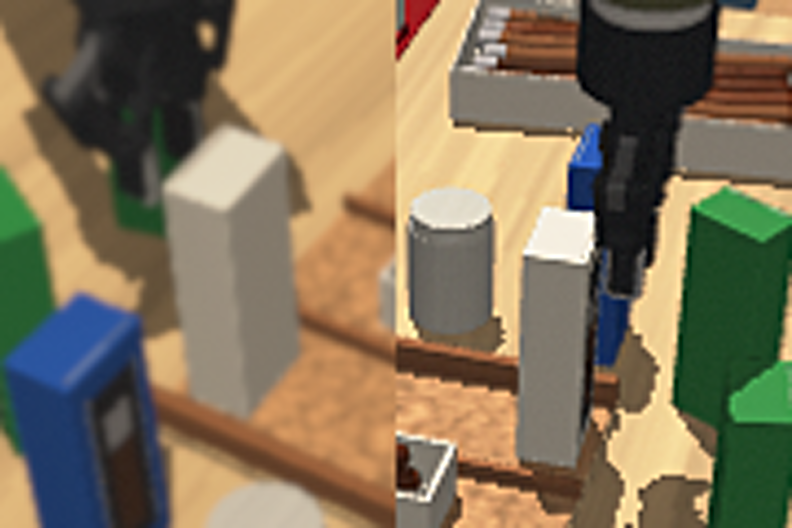

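Call:
jog_arm:
  dr:
    - [0,0,0]
    - [0,0,0]
    - [0,0,0]
    - [0,0,0]
    - [0,0,0]
    - [0,0,0]
    - [0,0,0]
    - [0,0,0]
    - [0,0,0]
    - [0,0,0]
  slide:
    - [0,-0.003,0]
    - [0,-0.003,0]
    - [0,-0.003,0]
    - [0,-0.003,0]
    - [0,-0.003,0]
    - [0,-0.003,0]
    - [0,-0.003,0]
    - [0,-0.003,0]
    - [0,-0.003,0]
    - [0,0,0]
  gripper: [-0.3,-0.3,-0.3,-0.3,-0.3,-0.3,-0.3,-0.3,-0.3,-0.3]

```text
time_s: 4.45
position: [0.5148, -0.117, 0.1473]
tool_rot: [[0.001, -1.0, 0.0], [-1.0, -0.001, -0.0], [0.0, -0.0, -1.0]]
ft_force: [-0.2, -0.5, 0.6]
grip_width: 0.0299
```

```bash
cat > z.py <<'E'
import cv2,sys
t=sys.argv[1]
a=cv2.imread(f'pics/scene_{t}.png')[200:320,170:300];b=cv2.imread(f'pics/side_{t}.png')[120:240,230:360]
cv2.imwrite(f'pics/{t}z.png',cv2.resize(cv2.hconcat([a,b]),None,fx=3,fy=3,interpolation=cv2.INTER_CUBIC))
E
python3 pic.py p3; python3 z.py p3
```

```text
4.45 [ 0.5148 -0.117   0.1473] [-0.24 -0.51  0.64] 0.02990755321313007
```

View pics/p3z.png

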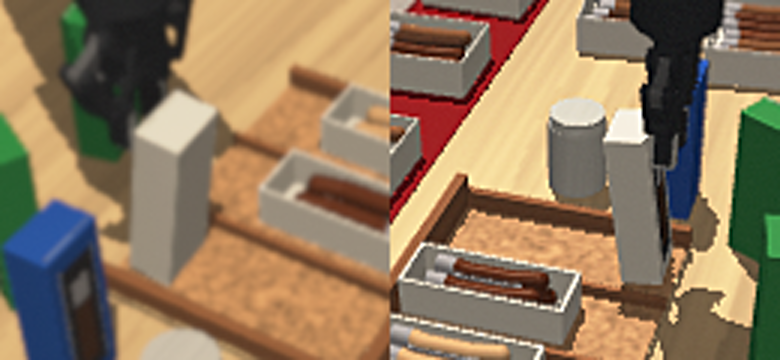

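It is tilting without the foot sliding. I'll continue until it topples.

Call:
jog_arm:
  dr:
    - [0,0,0]
    - [0,0,0]
    - [0,0,0]
    - [0,0,0]
    - [0,0,0]
    - [0,0,0]
    - [0,0,0]
    - [0,0,0]
    - [0,0,0]
    - [0,0,0]
  slide:
    - [0,-0.003,0]
    - [0,-0.003,0]
    - [0,-0.003,0]
    - [0,-0.003,0]
    - [0,-0.003,0]
    - [0,-0.003,0]
    - [0,-0.002,0]
    - [0,0,0]
    - [0,0,0]
    - [0,0,0]
  gripper: [-0.3,-0.3,-0.3,-0.3,-0.3,-0.3,-0.3,-0.3,-0.3,-0.3]

```text
time_s: 5.55
position: [0.5343, -0.117, 0.1473]
tool_rot: [[0.001, -1.0, -0.0], [-1.0, -0.001, 0.0], [-0.0, 0.0, -1.0]]
ft_force: [0.3, 0.3, 0.5]
grip_width: 0.0298
```

```bash
python3 pic.py p4; python3 z.py p4
```

```text
5.55 [ 0.5343 -0.117   0.1473] [0.34 0.34 0.54] 0.02978512549682488
```

View pics/p4z.png

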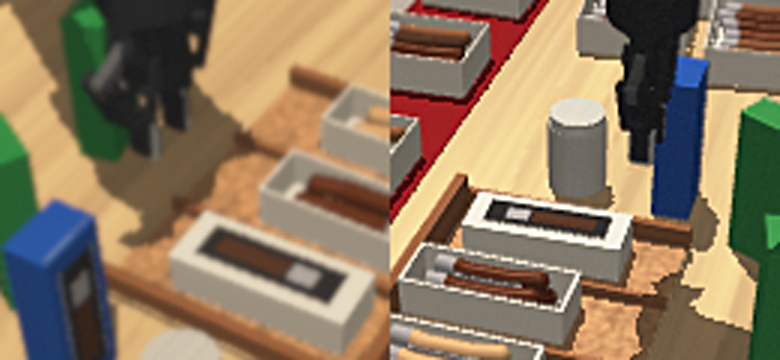

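```bash
python3 - <<'E'
from h import *
c=load(); z=np.load('tray.npz')
def crop(t,o):
    L=[]
    for n,x,y in(("scene",220,255),("side",245,175)):
        a=cv2.imread(f"pics/{n}_{t}.png")[y:y+55,x:x+80]; a=cv2.resize(a,None,fx=9,fy=9,interpolation=cv2.INTER_CUBIC)
        for i in range(0,80,10): cv2.line(a,(i*9,0),(i*9,6),(0,0,255),1); cv2.putText(a,str(x+i),(i*9,16),0,.35,(0,0,255),1)
        for i in range(0,55,10): cv2.line(a,(0,i*9),(6,i*9),(0,0,255),1);cv2.putText(a,str(y+i),(8,i*9+4),0,.35,(0,0,255),1)
        cv2.imwrite(f"pics/{o}_{n}.png",a)
crop("p4","f4")
E
```

```text
(no output)
```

View pics/f4_scene.png

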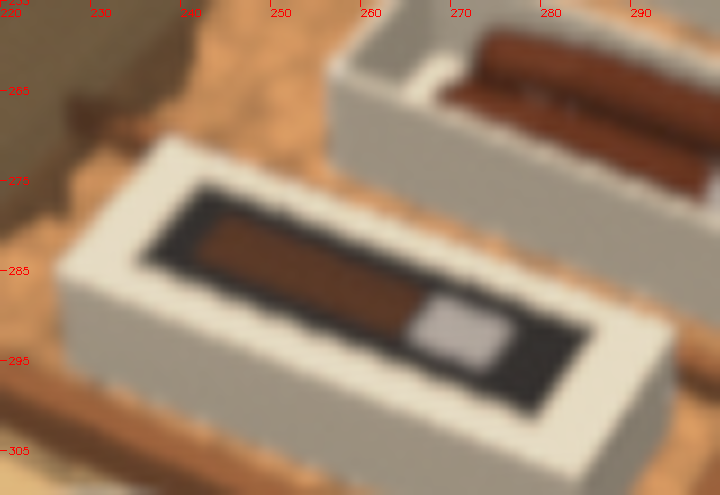

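View pics/f4_side.png

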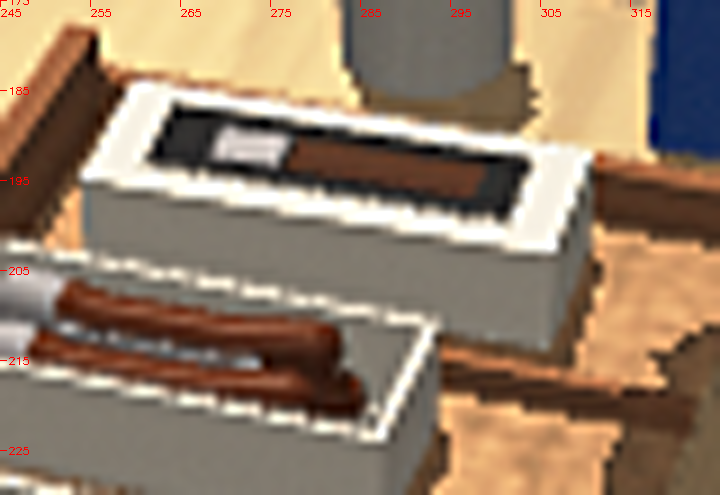

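```bash
python3 - <<'E'
from h import *
c=load()
for n,P in(("scene",[(226.3,284.8),(238.9,270.2),(295.3,291.7),(284.4,308.6)]),("side",[(310.8,192.2),(306.7,202.8),(254.1,194.8),(259.2,184.4)])):
    Q=np.array([ray(c[n],p,.049)[:2] for p in P]); print(n,(Q*1000).round(1).tolist(),"foot",Q[:2].mean(0).round(4),"lid",Q[2:].mean(0).round(4), "len",np.linalg.norm(Q[:2].mean(0)-Q[2:].mean(0)))
    d=Q[2:].mean(0)-Q[:2].mean(0); print("yaw",np.degrees(np.arctan2(d[1],d[0])))
E
```

```text
scene [[552.6, -144.5], [551.5, -89.9], [700.0, -85.7], [702.3, -141.3]] foot [ 0.5521 -0.1172] lid [ 0.7011 -0.1135] len 0.14912540440828273
yaw 1.4297861514058334
side [[549.0, -139.1], [547.3, -88.7], [695.0, -81.6], [698.9, -133.0]] foot [ 0.5481 -0.1139] lid [ 0.697  -0.1073] len 0.14897564769351723
yaw 2.5320183016722226
```

Call:
jog_arm:
  dr:
    - [0,0,0]
    - [0,0,0]
    - [0,0,0]
    - [0,0,0]
    - [0,0,0]
    - [0,0,0]
    - [0,0,0]
    - [0,0,0]
    - [0,0,0]
    - [0,0,0]
  slide:
    - [0,0.01,0]
    - [0,0.01,0]
    - [0,0,0]
    - [0,0,0.02]
    - [0,0,0.02]
    - [0,0,0.02]
    - [0,0,0.02]
    - [0,0,0.015]
    - [0,0,0.01]
    - [0,0,0]
  gripper: [-0.3,-0.3,-0.3,-0.3,-0.3,-0.3,-0.3,-0.3,-0.3,-0.3]

```text
time_s: 6.65
position: [0.5139, -0.1169, 0.0415]
tool_rot: [[0.001, -1.0, -0.002], [-1.0, -0.001, 0.001], [-0.001, 0.002, -1.0]]
ft_force: [0.7, 0.9, 0.6]
grip_width: 0.0301
```

```bash
python3 pic.py p5; python3 z.py p5
```

```text
6.65 [ 0.5139 -0.1169  0.0415] [0.67 0.9  0.63] 0.030087839588305236
```

View pics/p5z.png

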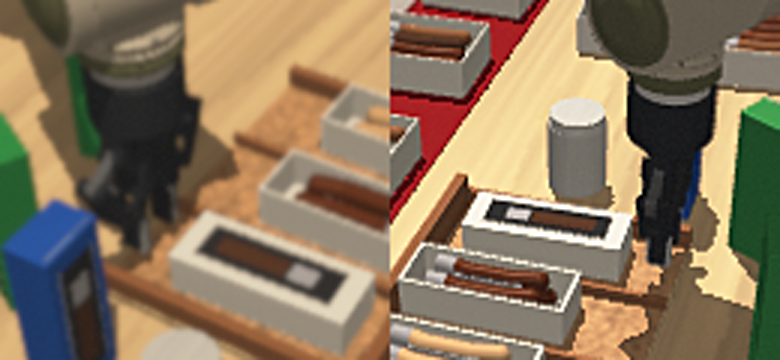

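Call:
jog_arm:
  dr:
    - [0,0,0]
    - [0,0,0]
    - [0,0,0]
    - [0,0,0]
    - [0,0,0]
    - [0,0,0]
    - [0,0,0]
    - [0,0,0]
    - [0,0,0]
    - [0,0,0]
  slide:
    - [0,-0.005,0]
    - [0,-0.005,0]
    - [0,-0.005,0]
    - [0,-0.004,0]
    - [0,-0.003,0]
    - [0,-0.003,0]
    - [0,-0.003,0]
    - [0,-0.003,0]
    - [0,-0.003,0]
    - [0,-0.003,0]
  gripper: [-0.3,-0.3,-0.3,-0.3,-0.3,-0.3,-0.3,-0.3,-0.3,-0.3]

```text
time_s: 7.75
position: [0.5516, -0.117, 0.0423]
tool_rot: [[0.001, -1.0, -0.0], [-1.0, -0.001, 0.0], [-0.0, 0.0, -1.0]]
ft_force: [-1.3, -0.4, 1.3]
grip_width: 0.03
```

Call:
jog_arm:
  dr:
    - [0,0,0]
    - [0,0,0]
    - [0,0,0]
    - [0,0,0]
    - [0,0,0]
    - [0,0,0]
    - [0,0,0]
    - [0,0,0]
    - [0,0,0]
    - [0,0,0]
  slide:
    - [0,-0.002,0]
    - [0,0,0]
    - [0,-0.001,0]
    - [0,0,0]
    - [0,0,0]
    - [0,0,0]
    - [0,0,0]
    - [0,0,0]
    - [0,0,0]
    - [0,0,0]
  gripper: [-0.3,-0.3,-0.3,-0.3,-0.3,-0.3,-0.3,-0.3,-0.3,-0.3]

```text
time_s: 8.75
position: [0.5544, -0.117, 0.0423]
tool_rot: [[0.001, -1.0, 0.0], [-1.0, -0.001, -0.0], [0.0, -0.0, -1.0]]
ft_force: [-0.2, 0.9, -0.3]
grip_width: 0.0301
```

```bash
python3 pic.py p6; python3 z.py p6
```

```text
8.75 [ 0.5544 -0.117   0.0423] [-0.22  0.85 -0.35] 0.03014960250781291
```

View pics/p6z.png

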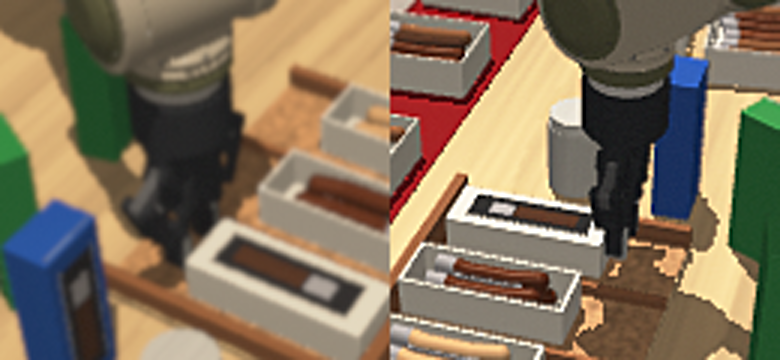

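Call:
jog_arm:
  dr:
    - [0,0,0]
    - [0,0,0]
    - [0,0,0]
    - [0,0,0]
    - [0,0,0]
    - [0,0,0]
    - [0,0,0]
    - [0,0,0]
    - [0,0,0]
    - [0,0,0]
  slide:
    - [0,-0.001,0]
    - [0,-0.001,0]
    - [0,-0.001,0]
    - [0,-0.001,0]
    - [0,-0.001,0]
    - [0,0,0]
    - [0,0,0]
    - [0,0,0]
    - [0,0,0]
    - [0,0,0]
  gripper: [-0.3,-0.3,-0.3,-0.3,-0.3,-0.3,-0.3,-0.3,-0.3,-0.3]

```text
time_s: 9.85
position: [0.5595, -0.117, 0.0423]
tool_rot: [[0.001, -1.0, 0.0], [-1.0, -0.001, -0.0], [0.0, -0.0, -1.0]]
ft_force: [-0.6, -0.3, 0.2]
grip_width: 0.0296
```

```bash
cat > crop.py <<'E'
import sys
from h import *
t=sys.argv[1]
for n,x,y in(("scene",225,260),("side",235,172)):
    a=cv2.imread(f"pics/{n}_{t}.png")[y:y+60,x:x+80]; a=cv2.resize(a,None,fx=9,fy=9,interpolation=cv2.INTER_CUBIC)
    for i in range(0,80,10): cv2.line(a,(i*9,0),(i*9,6),(0,0,255),1); cv2.putText(a,str(x+i),(i*9,16),0,.35,(0,0,255),1)
    for i in range(0,60,10): cv2.line(a,(0,i*9),(6,i*9),(0,0,255),1);cv2.putText(a,str(y+i),(8,i*9+4),0,.35,(0,0,255),1)
    cv2.imwrite(f"pics/f{t}_{n}.png",a)
E
python3 pic.py p7; python3 crop.py p7
```

```text
9.85 [ 0.5595 -0.117   0.0423] [-0.61 -0.33  0.21] 0.029614292095641384
```

View pics/fp7_scene.png

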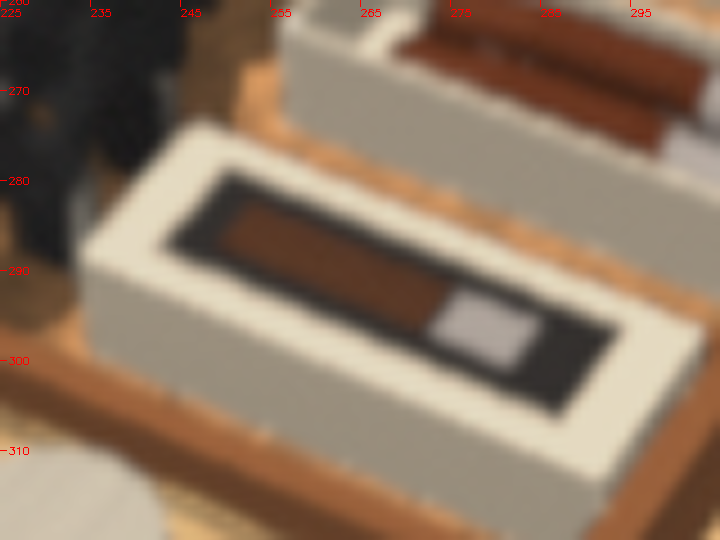

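View pics/fp7_side.png

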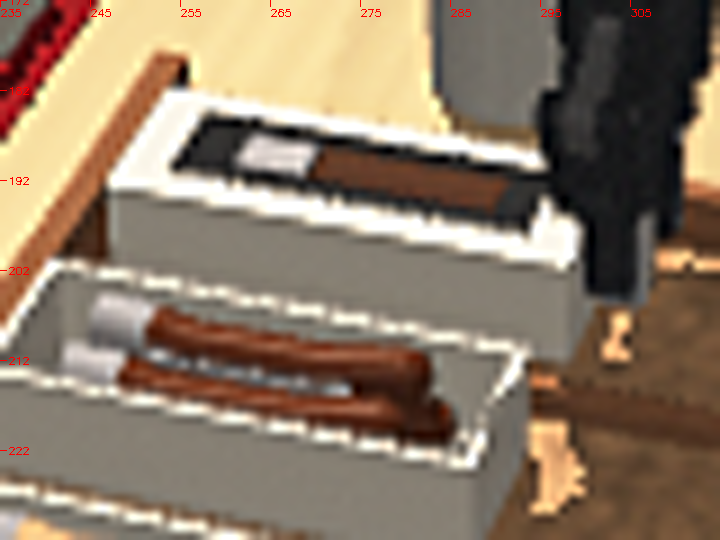

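Call:
jog_arm:
  dr:
    - [0,0,0]
    - [0,0,0]
    - [0,0,0]
    - [0,0,0]
    - [0,0,0]
    - [0,0,0]
    - [0,0,0]
    - [0,0,0]
    - [0,0,0]
    - [0,0,0]
  slide:
    - [0,-0.0005,0]
    - [0,-0.0005,0]
    - [0,-0.0005,0]
    - [0,-0.0005,0]
    - [0,-0.0005,0]
    - [0,-0.0005,0]
    - [0,0,0]
    - [0,0,0]
    - [0,0,0]
    - [0,0,0]
  gripper: [-0.3,-0.3,-0.3,-0.3,-0.3,-0.3,-0.3,-0.3,-0.3,-0.3]

```text
time_s: 10.95
position: [0.5617, -0.117, 0.0423]
tool_rot: [[0.001, -1.0, -0.002], [-1.0, -0.001, 0.0], [-0.0, 0.002, -1.0]]
ft_force: [-5.1, -0.1, 3.6]
grip_width: 0.0302
```

```bash
python3 pic.py p8; python3 crop.py p8
```

```text
10.95 [ 0.5617 -0.117   0.0423] [-5.12 -0.09  3.62] 0.030166128913954326
```

View pics/fp8_side.png

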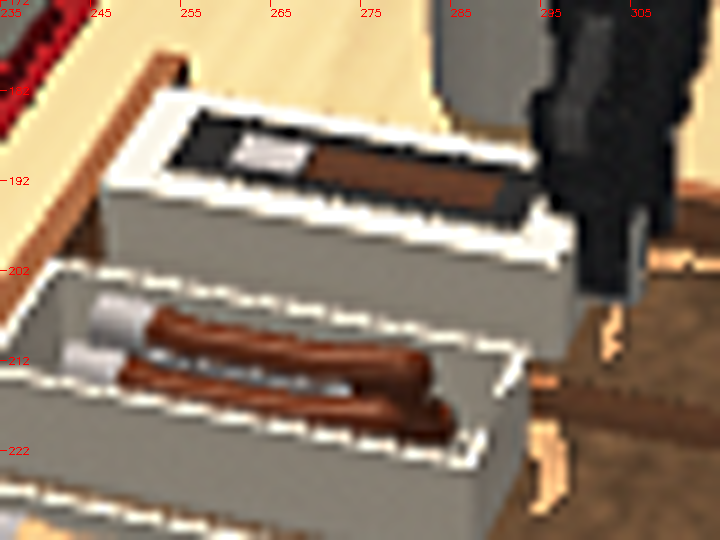

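Call:
jog_arm:
  dr:
    - [0,0,0]
    - [0,0,0]
    - [0,0,0]
    - [0,0,0]
    - [0,0,0]
    - [0,0,0]
    - [0,0,0]
    - [0,0,0]
    - [0,0,0]
    - [0,0,0]
  slide:
    - [0,-0.0005,0]
    - [0,0,0]
    - [0,-0.0005,0]
    - [0,0,0]
    - [0,0,0]
    - [0,0,0]
    - [0,0,0]
    - [0,0,0]
    - [0,0,0]
    - [0,0,0]
  gripper: [-0.3,-0.3,-0.3,-0.3,-0.3,-0.3,-0.3,-0.3,-0.3,-0.3]

```text
time_s: 12.05
position: [0.5618, -0.1169, 0.0423]
tool_rot: [[0.001, -1.0, -0.004], [-1.0, -0.001, 0.0], [-0.0, 0.004, -1.0]]
ft_force: [-10.7, -1.8, 6.7]
grip_width: 0.03
```

```bash
python3 pic.py p9; python3 crop.py p9
```

```text
12.05 [ 0.5618 -0.1169  0.0423] [-10.71  -1.79   6.66] 0.029981063558856224
```

View pics/fp9_scene.png

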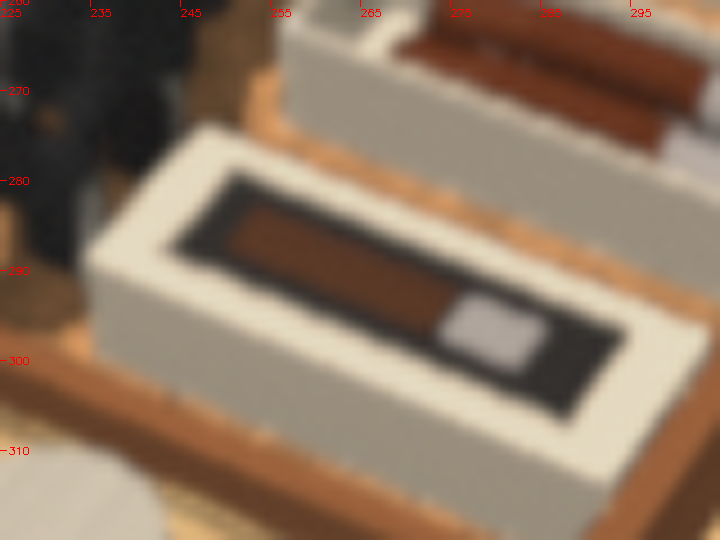

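It has stopped firmly: 1 mm commanded gave 0.1 mm of motion, at 11 N. I'll back off and rise.

Call:
jog_arm:
  dr:
    - [0,0,0]
    - [0,0,0]
    - [0,0,0]
    - [0,0,0]
    - [0,0,0]
    - [0,0,0]
    - [0,0,0]
    - [0,0,0]
    - [0,0,0]
    - [0,0,0]
  slide:
    - [0,0.001,0]
    - [0,0.002,0]
    - [0,0.007,0]
    - [0,0.01,0]
    - [0,0.015,0]
    - [0,0.015,0]
    - [0,0,0]
    - [0,0,-0.03]
    - [0,0,-0.04]
    - [0,0,-0.04]
  gripper: [-0.3,-0.3,-0.3,-0.3,-0.3,-0.3,-0.3,-0.3,-0.3,-0.3]

```text
time_s: 13.15
position: [0.5134, -0.117, 0.1537]
tool_rot: [[0.001, -1.0, -0.0], [-1.0, -0.001, 0.0], [-0.0, 0.0, -1.0]]
ft_force: [0.2, -0.3, 1.2]
grip_width: 0.0299
```

Call:
jog_arm:
  dr:
    - [0,0,0]
    - [0,0,0]
    - [0,0,0]
    - [0,0,0]
    - [0,0,0]
    - [0,0,0]
    - [0,0,0]
    - [0,0,0]
    - [0,0,0]
    - [0,0,0]
  slide:
    - [0,0,-0.04]
    - [0,0,-0.04]
    - [0,0,-0.02]
    - [0,0,0]
    - [0,0,0]
    - [0,0,0]
    - [0,0,0]
    - [0,0,0]
    - [0,0,0]
    - [0,0,0]
  gripper: [-0.3,-0.3,-0.3,-0.3,-0.3,-0.3,-0.3,-0.3,-0.3,-0.3]

```text
time_s: 14.15
position: [0.5134, -0.117, 0.2521]
tool_rot: [[0.001, -1.0, -0.0], [-1.0, -0.001, 0.0], [-0.0, 0.0, -1.0]]
ft_force: [0.2, 0.6, -1.0]
grip_width: 0.0298
```

```bash
python3 pic.py pa; python3 crop.py pa
```

```text
14.15 [ 0.5134 -0.117   0.2521] [ 0.23  0.61 -0.98] 0.029829374671829268
```

View pics/pa.png

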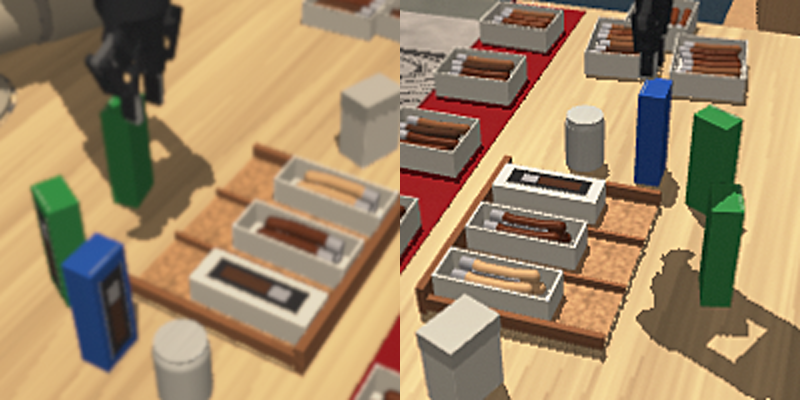

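View pics/fpa_scene.png

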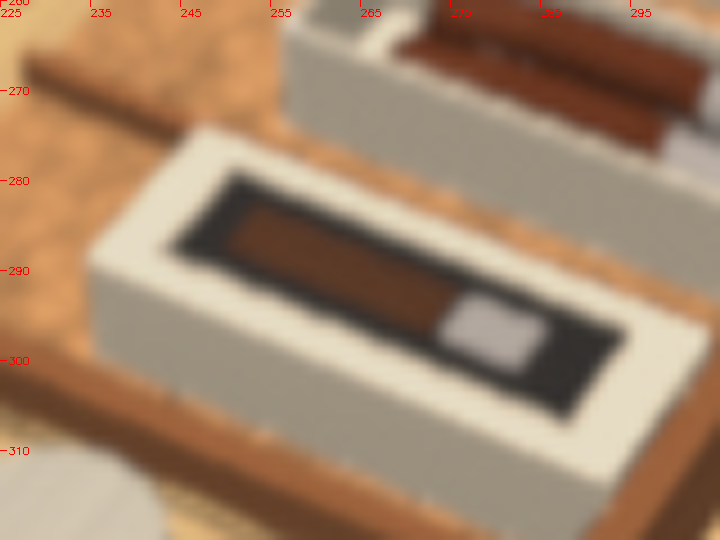

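View pics/fpa_side.png

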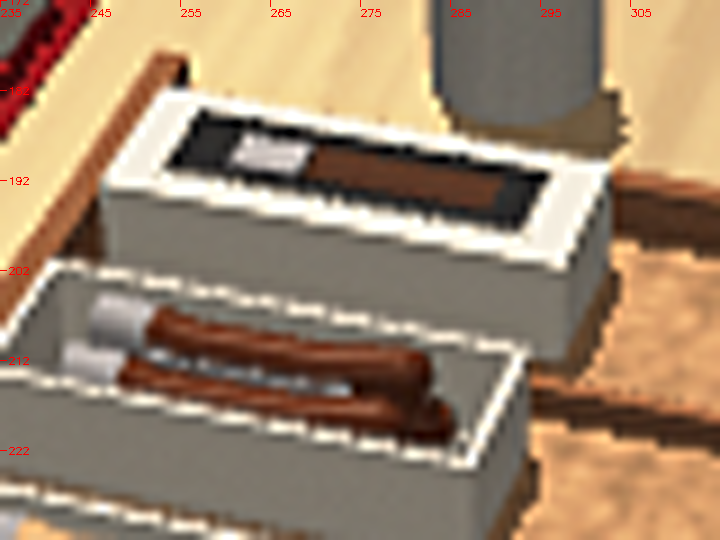

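```bash
python3 - <<'E'
from h import *
c=load()
for n,P in(("scene",[(235,288.6),(247.6,273.9),(304.3,297.2),(292.4,313.8)]),("side",[(302.8,190.3),(297.6,201.8),(246.1,192.7),(253.3,182)])):
    Q=np.array([ray(c[n],p,.049)[:2] for p in P]); f=Q[:2].mean(0);l=Q[2:].mean(0);d=l-f
    print(n,"foot",f.round(4),"lid",l.round(4),"len",np.linalg.norm(d),"yaw",np.degrees(np.arctan2(d[1],d[0])))
print("box",[ray(c["side"],p,.049).round(4) for p in[(293.3,210.7),(287.2,223.7)]])
for t in("pa",):
  for n in("scene","side"):
    a=cv2.imread(f"pics/{n}0.png");b=cv2.imread(f"pics/{n}_{t}.png")
    R={"scene":{"box":(262,228,80,40),"squat":(308,188,36,46),"tin":(228,312,20,42)},"side":{"box":(215,220,60,45),"squat":(208,250,45,60),"tin":(284,154,18,30)}}[n]
    for k,(x,y,w,h) in R.items():
        (dx,dy),r=cv2.phaseCorrelate(*[np.float32(cv2.cvtColor(i[y:y+h,x:x+w],cv2.COLOR_BGR2GRAY)) for i in(a,b)]); print(n,k,round(dx,2),round(dy,2),round(r,2))
E
```

```text
scene foot [ 0.5764 -0.1174] lid [ 0.7245 -0.1181] len 0.1481216751812294 yaw -0.2800190934464668
side foot [ 0.5722 -0.1136] lid [ 0.7195 -0.1119] len 0.14731393560072498 yaw 0.6425796063946113
box [array([ 0.5719, -0.0454,  0.049 ]), array([0.5716, 0.0098, 0.049 ])]
scene box -0.02 -0.0 1.0
scene squat 0.02 0.02 1.0
scene tin 0.03 0.42 1.0
side box 0.03 0.49 1.0
side squat 0.5 -0.0 1.0
side tin 0.04 0.04 1.0
```

The lid reads x = 0.722 against the ledge face at about 0.7235. The carton's foot also lines up with the open box that lies against the ledge. Yaw is about 0°, it sits on the bay's centre line, and nothing else has moved. Handing in.

```bash
python3 -c "
from rig import env
print(env.close_job())"
```

```text
the job is handed in; nothing more can be done
None
```

I tipped the white carton over with a slow two-fingertip push about 20 mm below its top. It fell into the empty bay and landed flat, window up. I then pushed its foot end along the cork until it stopped firmly against the back ledge, at about 11 N, and drew the gripper clear before handing in at about 14 s.

**Last checks:**
- **Lid end:** it read x ≈ 0.7245 m in the scene view and 0.7195 m in the side view, against the ledge face at about 0.7235 m. In the side view the carton's foot end also lined up, within 1 mm, with the open box resting against the ledge.
- **Alignment:** yaw was within 1° and the carton was within about 3 mm of the bay's centre line.
- **Other objects:** the open box nearest the squat carton, the squat carton and the tin shifted by at most 0.5 pixel. The other open box I checked only by eye, and it looked unmoved.

**Disagreements:** the two cameras differ by about 4–6 mm in absolute position, and my picked tray corners fitted only to about 4–9 mm. I therefore relied on the firm stop and the alignment with the box to judge that the carton was fully home. No check failed.

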